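# Park the tomato slicer's pusher behind its spring plunger

## Robot

A 6-joint arm with a two-finger parallel gripper is mounted at the origin on the work surface. World frame = base frame: x ahead of the robot, y to its left, z up, the work surface at z = 0. Lengths are in m, angles in rad, forces in N, time in s.
With the tool pointing down it reaches from about 0.4 to 0.825 m from the base axis. Payload 7 kg.
Tool frame: the origin (TCP) lies on the centre line of the jaws, within the pads' length; the fingertips stand 11 mm ahead of it and the grasp point (between the pads) lies 8 mm behind it; z points along the fingers, y is the line along which they close (so a half turn about z gives the same grasp; the last joint's range is limited). The gripper opens to 88 mm and grips with 3 to 60 N. Pads are 19 mm wide; open, the fingers measure 130 mm over their backs; the gripper's body (78 mm by 193 mm) begins 47 mm behind the grasp point.
Start: joints at [-1.018, 0.359, 0.012, 0, -1.224, -0.288], TCP at [0.177, -0.651, 0.238] pointing down, gripper open.
Joint ranges: [-3.07, 3.07], [-1.43, 2.12], [-1.02, 1.25], [-3.03, 1.67], [-3.05, -0], [-3.03, 3.03]. Speed limits (rad/s): [2.39, 2.39, 3.01, 3.14, 3.14, 3.14].

## Interface

Orientations are given as a unit quaternion [x, y, z, w].
In Python, from cell import observe, camera, get_calibration, hand_in gives the robot as it stands. The module is installed in compiled form; this text tells all that it offers.
- The arm moves only by the tool move_arm, never from a script. Its argument "steps" is a list of rows, each a list of 3 entries, a list of its own where there are three numbers: the turn, a rotation vector about the tool's x, y, z in rad, then the shift along the tool's x, y, z in cm, then the closure, from 0 (fully open) to 1 (shut). In form: [[[ax, ay, az], [dx, dy, dz], jaw], ...]. A call has exactly 10 rows; each row is the pose to reach, as a shift and turn from the pose commanded when the call began, along the tool's axes at that moment; what a row does not reach only later rows make up. A row lasts 1/8 s, in which the tool goes at most 62.5 mm and 10.7 degrees, less where a joint would pass 70% of its speed; a pose out of reach is approached as far as the arm can. A call with a gripper value outside its range is refused whole. The fingers move at their own pace and stop on an object; "grip_force" is the grip in N (left out, the last holds). Time passes only in rows, so rows that repeat a pose let the fingers close, or fill a call up. It gives the time, the measured TCP pose, the force, the opening and the grip force at its end, in the units of the state.
- observe(): the state, without advancing time (a new reading comes with each control period).
- camera(name): name is "scene" or "top" or "wrist"; returns the picture (480x640x3 uint8, red, green, blue); there is no depth.
- get_calibration(name): a dict with "vfov" (degrees; the focal length in pixels is half the picture's height over the tangent of half this angle, whatever the lens; pixels are square), "cx", "cy" (the principal point, pixels), "rvec" (rotation vector, rad) and "tvec" (3), from world to camera coordinates, as OpenCV has them. Camera axes: x right, y down, z forward; pixel columns grow to the right and rows downward; lengths in m; the calibration is good to about 2 mm. The wrist camera is an equidistant fisheye: a pixel r from the principal point sees the ray r / f radians off the axis. A picture is of the moment at which its call begins: read the wrist's pose just before it. get_calibration takes no time and is no camera call; for the wrist camera it gives the pose at the moment of the call.
- hand_in(): hands the job in; it is judged then, once.
The state is a dict: "time": time; "joints": joint angles; "joint_vel": joint speeds; "effort": joint torques, N m; "ee_pos": TCP position; "ee_rot": TCP orientation; "contact_force": force on the tool from outside, world axes, zero at the start; "ft_torque": the same for the moment, N m; "gripper_width": opening from 0.0 (shut) to 1.0 (fully open); "gripper_force": force on a finger pad.
Only numpy, scipy, OpenCV 4.12 (cv2) and the standard library are available. Lean on these libraries where they do the work, as an engineer would, in place of code of your own. Each camera call takes 0.05 s, during which the arm holds its last target. There are 200 camera calls.

## Task

The tomato slicer has been washed: put its pusher away so the blades are covered. Press the red spring plunger down and, while holding it down, push the black handle so that the pusher slides past the plunger and fully home between the blades, where the plunger springs up again behind it. Keep the robot off the blades, leave the other things on the counter alone, and finish with the hand clear.

Things in the scene. Friction and masses are not known exactly. Their poses are not given: they have to be found in the camera images.
- slicer: Aluminium tomato slicer fixed to the counter, 190 mm (x) x 425 mm (y), deck 60 mm up. Origin: centre of its footprint on the counter; +y is the pusher's sliding direction, from the red plunger (cap centred at x -6, y -85 mm) towards the blades. The pusher's plate, 147 mm tall from the counter, has its back 73 mm ahead (+y) of the push handle's rear face.
- plunger (a joint): Spring plunger, m: 0 = up, 0.014 = fully down; 4 N starts it, 9 N holds it fully down. Its brass dog stands in a notch of the pusher's tail bar (2 mm play) and locks the pusher until 7 mm down. When the pusher has slid 5 mm the tail bar keeps the plunger down (about 0.007); after 0.116 m of pusher travel the bar's end has passed and the plunger springs up to 0.
- plunger_cap (a point): Centre of the flat top of the plunger's red cap, 36 mm (slicer x) x 44 mm (slicer y), 94 mm above the counter when up and 80 mm when fully down. It moves straight down with the plunger.
- pusher (a joint): Travel of the pusher along slicer +y, m: 0 = open (loading end), locked by the plunger; 0.122 = fully home between the blades, against its stop. When free it slides with about 2 to 4 N.
- push_handle (a point): Middle of the rear face (towards the plunger) of the black push handle: a plate 84 mm wide (slicer x), 14 mm thick, from 82 to 116 mm above the counter, pushed towards slicer +y; moves with the pusher. When open, this face is 31 mm ahead of the cap's centre, 9 mm ahead of its edge. Behind the handle, all along its way, there is free room down to 70 mm above the counter.
- blades: Blade frame of the slicer with 11 upright blades, 132 mm wide, top 159 mm above the counter. Its origin coincides with the slicer's origin; the frame lies at slicer y +150 to +181 mm. Not to be touched by the robot.
- tomato_near: Ripe tomato, 76 mm across, 58 mm tall; origin under its centre. Beside the slicer, on its -x side. Leave alone.
- tomato_far: Ripe tomato, 76 mm across, 58 mm tall; origin under its centre. Beside the slicer, on its +x side. Leave alone.
- catch_tray: White tray 160 x 180 x 28 mm at the slicer's outlet; origin under its centre. Leave alone.
- shaker: Herb shaker, 52 mm across, 100 mm tall; origin under its centre. Beside the slicer, on its +x side. Leave alone.
- pizza_wheel: Pizza wheel lying flat, about 230 mm long, black handle to its -x; origin on the counter. Leave alone.
- scraper: Dough scraper lying flat, 115 x 150 mm, wooden grip; origin on the counter. Leave alone.
- sauce_tub: White lidded tub, 202 mm across, 184 mm tall; origin under its centre. Leave alone.
- oil_bottle: Green oil bottle, 60 mm across, 200 mm tall; origin under its centre. Leave alone.

How it is judged:
By the outcome, as a careful person would: the job done as asked, in the order asked, and still so for the second after the job is handed in, with the robot touching nothing.
It also fails if it takes over 35 s, if anything falls off the work surface, if the arm or the gripper's body presses on something with over 40 N, if the wrist force passes 120 N, or if a joint passes its speed limit or range.

## Working session

There is one attempt and no reset: what is moved stays moved. The work goes in short steps, Python scripts to look and compute and a tool call to move; the robot and the scene stay as the last step left them, time stands still between calls to the robot, and variables do not carry over. Pictures are saved under pics/ and viewed, at most 10 in all, crops included, and the job is handed in when it is done.

Besides the shell and the picture viewer there is one more tool, called after "Call:" as name([rows], argument=value, ...), one row to a line, values as JSON. move_arm: Moves the arm, as the interface text tells. Its arguments: {"type":"object","properties":{"steps":{"type":"array"},"grip_force":{"type":"number"}},"required":["steps"]}

```bash
mkdir -p pics; python3 - <<'E'
from cell import *
import cv2,pickle
d={}
for n in("top","scene"):
    im=camera(n);cv2.imwrite(f"pics/{n}0.png",im[:,:,::-1]);c=get_calibration(n);print(n,c)
s=observe();print({k:s[k] for k in("time","ee_pos","ee_rot","contact_force","gripper_width")})
E
```

```text
top {'vfov': 44.11893987441794, 'cx': 319.68228987233624, 'cy': 238.72266412789878, 'rvec': array([ 2.15260412, -2.17565305,  0.10424484]), 'tvec': array([0.00926263, 0.53293995, 1.67799432])}
scene {'vfov': 47.651073629836986, 'cx': 317.923999080434, 'cy': 237.2677628244033, 'rvec': array([ 1.43578595,  2.3603497 , -0.71677858]), 'tvec': array([ 0.24402099, -0.33931938,  1.72785559])}
{'time': 0.1, 'ee_pos': array([ 0.17652971, -0.65107032,  0.23671548]), 'ee_rot': array([-1.31960310e-01,  9.91254722e-01,  7.26257928e-04, -1.57423508e-04]), 'contact_force': array([0.19821559, 0.11182108, 0.09531672]), 'gripper_width': 1.001388441199817}
```

View pics/top0.png

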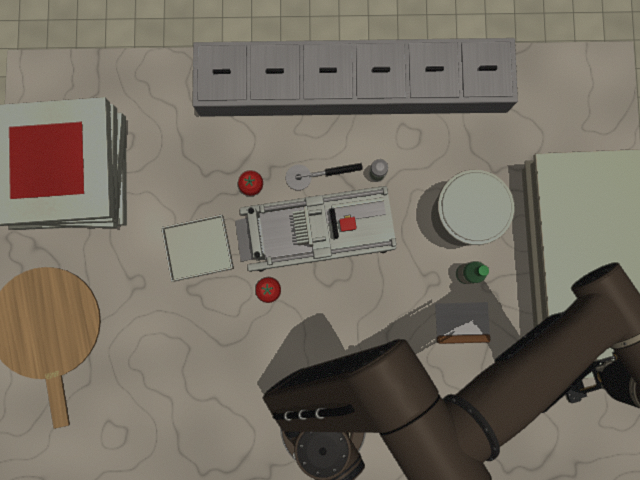

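View pics/scene0.png

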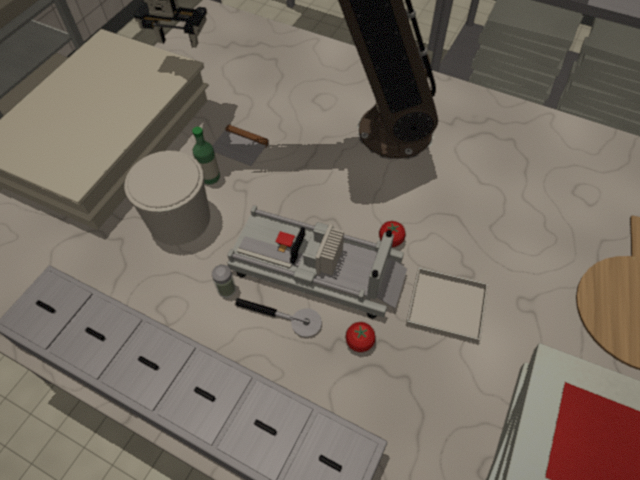

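The top view shows the red cap at about (347,223), the black handle just left of it at (334,223), and the slicer's rails running to the image left, with the blades (265–300). The scene view shows the cap at (286,240).

```bash
cat > h.py <<'E'
import cv2,numpy as np
from cell import *
def K(c):
    f=240/np.tan(np.radians(c["vfov"])/2); return f
def ray(c,px,fish=False):
    f=K(c);u=(np.array(px,float)-[c["cx"],c["cy"]])/f
    if fish:
        t=np.linalg.norm(u);d=np.r_[u/t*np.sin(t),np.cos(t)] if t>0 else np.array([0,0,1.])
    else: d=np.r_[u,1]
    R=cv2.Rodrigues(c["rvec"])[0]
    return -R.T@c["tvec"],R.T@d
def onz(c,px,z,fish=False):
    o,d=ray(c,px,fish);return o+d*(z-o[2])/d[2]
def redmask(im):
    im=im.astype(int);r,g,b=im[...,0],im[...,1],im[...,2]
    return ((r>90)&(r>2.2*g)&(r>2.2*b)).astype(np.uint8)
def blobs(m,amin=20):
    n,l,s,c=cv2.connectedComponentsWithStats(m);return [(c[i].round(1),s[i]) for i in range(1,n) if s[i][4]>=amin],l
E
python3 - <<'E'
from h import *
for n in("top","scene"):
    c=get_calibration(n);im=cv2.imread(f"pics/{n}0.png")[:,:,::-1]
    for p,s in blobs(redmask(im))[0]: print(n,p,s,onz(c,p,.094)[:2].round(4))
c=get_calibration("top");im=cv2.imread("pics/top0.png")[:,:,::-1]
dark=(im.max(2)<50).astype(np.uint8)[195:250,320:345]
for p,s in blobs(dark)[0]:
    q=p+[320,195];print("handle",q,s,onz(c,q,.116)[:2].round(4))
g=cv2.cvtColor(im[170:290,225:405],cv2.COLOR_RGB2GRAY)
L=cv2.createLineSegmentDetector().detect(g)[0][:,0]
for l in L:
    if np.hypot(l[2]-l[0],l[3]-l[1])>45:
        a,b=onz(c,l[:2]+[225,170],.06),onz(c,l[2:]+[225,170],.06);v=b-a
        print("line",(l+[225,170]*2).round(0),np.degrees(np.arctan2(v[1],v[0])).round(2),a[:2].round(3),b[:2].round(3))
E
```

```text
top [ 46.  160.2] [  10  122   74   77 5157] [0.7571 0.772 ]
top [250. 182.] [239 171  23  23 344] [0.6879 0.1965]
top [347.4 223.7] [340 217  16  14 183] [ 0.5671 -0.0742]
top [267.5 289.5] [256 278  24  24 364] [0.3875 0.1478]
scene [393.6 230.5] [380 221  25  21 242] [0.4177 0.165 ]
scene [284.7 238.7] [276 232  18  14 179] [ 0.5681 -0.0732]
scene [360.  335.6] [346 322  29  27 488] [0.7205 0.2116]
scene [594.4 439. ] [ 546  383   94   97 7123] [0.7058 0.7351]
handle [333.4 222.8] [  9  13   9  31 149] [ 0.5672 -0.0351]
line [333. 257. 392. 248.] -82.27 [ 0.478 -0.034] [ 0.501 -0.2  ]
line [322. 204. 261. 213.] 97.31 [ 0.628 -0.004] [0.605 0.17 ]
line [377. 194. 324. 202.] 97.88 [ 0.655 -0.161] [ 0.634 -0.011]
line [272. 266. 332. 257.] -82.48 [0.454 0.139] [ 0.477 -0.031]
line [388. 246. 332. 254.] 97.81 [ 0.508 -0.189] [ 0.486 -0.031]
line [349. 257. 277. 268.] 97.82 [ 0.477 -0.08 ] [0.449 0.124]
line [336. 207. 382. 200.] -82.13 [ 0.621 -0.043] [ 0.639 -0.175]
```

Call:
move_arm([
  [[0,0,0],[0,0,-6],1],
  [[0,0,-0.15],[-4,3,-11],1],
  [[0,0,-0.33],[-9.5,7.8,-12],1],
  [[0,0,-0.5],[-14.5,12,-12],1],
  [[0,0,-0.68],[-19.5,16,-12],1],
  [[0,0,-0.85],[-24.5,20,-12],1],
  [[0,0,-1.03],[-29.5,24.3,-12],1],
  [[0,0,-1.2],[-34.5,28.5,-12],1],
  [[0,0,-1.38],[-39.5,32.6,-12],1],
  [[0,0,-1.44],[-44,36.3,-12],1],
], grip_force=20)

```text
time: 1.35
ee_pos: [0.491, -0.2065, 0.3576]
ee_rot: [0.754, -0.657, 0.0, -0.0]
contact_force: [0.9, -1.1, 0.5]
gripper_width: 0.005
gripper_force: 0.0
```

Call:
move_arm([
  [[0,0,0],[-3,-2,0],1],
  [[0,0,0],[-7,-5,2],1],
  [[0,0,0],[-11,-8,5],1],
  [[0,0,0],[-13.1,-9.4,9],1],
  [[0,0,0],[-13.1,-9.4,12],1],
  [[0,0,0],[-13.1,-9.4,14],1],
  [[0,0,0],[-13.1,-9.4,14.6],1],
  [[0,0,0],[-13.1,-9.4,14.6],1],
  [[0,0,0],[-13.1,-9.4,14.6],1],
  [[0,0,0],[-13.1,-9.4,14.6],1],
])

```text
time: 2.6
ee_pos: [0.5664, -0.0661, 0.2125]
ee_rot: [0.753, -0.658, 0.0, -0.001]
contact_force: [0.4, 0.2, -0.7]
gripper_width: 0.004
gripper_force: 0.0
```

```bash
python3 - <<'E'
from h import *
s=observe();c=get_calibration("wrist");im=camera("wrist");cv2.imwrite("pics/w1.png",im[:,:,::-1])
sc=camera("scene");cv2.imwrite("pics/s1.png",cv2.resize(sc[170:330,200:430,::-1],None,fx=3,fy=3))
print(s["time"],s["ee_pos"],s["ee_rot"],s["contact_force"],c["vfov"],c["cx"],c["cy"])
for p,a in blobs(redmask(im))[0]: print(p,a,onz(c,p,.094,True)[:2].round(4))
E
```

```text
2.6 [ 0.56638269 -0.06612752  0.21249517] [ 7.52804006e-01 -6.58244255e-01  4.97117391e-04 -6.17805826e-04] [ 0.36125635  0.16350409 -0.67346374] 65.70646984690485 313.53078253153114 243.03352301779282
[316.8 226.9] [ 293  198   48   58 2643] [ 0.567  -0.0764]
[457.  434.9] [450 429  15  15  97] [0.3965 0.1163]
[445.3 444.6] [442 442   8   6  25] [0.4051 0.1302]
```

View pics/w1.png

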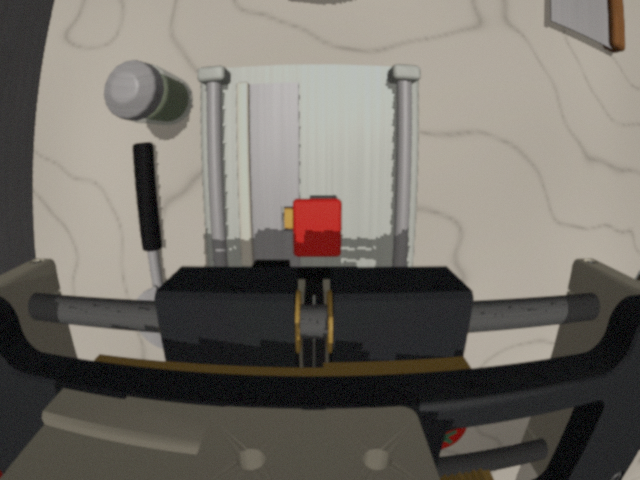

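View pics/s1.png

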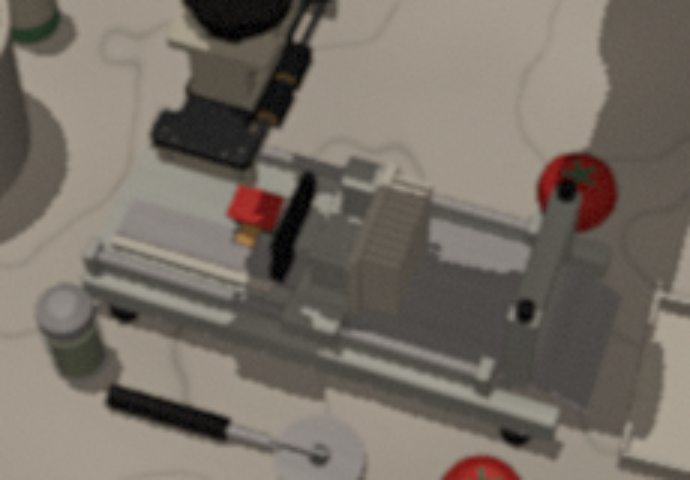

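The wrist view shows the cap's top at (293–341, 198–256), with the handle's top edge just below it at row about 262 and the fingers above the handle. The scene crop shows the fingers clear above the cap.

```bash
python3 - <<'E'
from h import *
c=get_calibration("wrist");im=cv2.imread("pics/w1.png")[:,:,::-1]
print("cam",(-cv2.Rodrigues(c["rvec"])[0].T@c["tvec"]).round(3))
m,l=blobs(redmask(im));m=(l==l[227,317]).astype(np.uint8)
k=cv2.findContours(m,0,2)[0][0];P=cv2.boxPoints(cv2.minAreaRect(k))
W=np.array([onz(c,p,.094,True)[:2] for p in P]);print(P.round(0).tolist(),W.round(4).tolist(),"ctr",W.mean(0).round(4),[np.linalg.norm(W[i]-W[i-1]).round(4) for i in range(4)])
print([np.degrees(np.arctan2(*(W[i]-W[i-1])[::-1])).round(1) for i in range(4)])
a,b=onz(c,(213,100),.1,True),onz(c,(219,240),.1,True)
for p in((213,90),(220,255)),((404,90),(398,255)):
    a,b=[onz(c,q,.09,True) for q in p];v=a-b;print("rail",np.degrees(np.arctan2(v[1],v[0])).round(2))
print(im[190:275:3,317].tolist())
E
```

```text
cam [ 0.576 -0.132  0.358]
[[293.0, 198.0], [340.0, 198.0], [340.0, 255.0], [293.0, 255.0]] [[0.5866, -0.0953], [0.5532, -0.0998], [0.5469, -0.0577], [0.5815, -0.0531]] ctr [ 0.567  -0.0764] [np.float64(0.0425), np.float64(0.0337), np.float64(0.0426), np.float64(0.0349)]
[np.float64(-83.1), np.float64(-172.3), np.float64(98.5), np.float64(7.6)]
rail -81.81
rail -82.77
[[176, 176, 168], [175, 176, 166], [83, 80, 78], [146, 40, 35], [183, 49, 44], [184, 50, 45], [185, 55, 48], [185, 53, 46], [184, 48, 42], [185, 53, 44], [185, 52, 44], [185, 52, 47], [184, 45, 39], [184, 50, 41], [127, 27, 27], [114, 8, 7], [119, 30, 26], [117, 22, 13], [117, 23, 23], [119, 25, 21], [118, 23, 24], [118, 25, 24], [101, 64, 56], [106, 107, 101], [109, 109, 102], [95, 97, 90], [0, 7, 0], [9, 10, 10], [0, 0, 0]]
```

Call:
move_arm([
  [[0,0,0],[0,0,3],1],
  [[0,0,0],[0,0,6],1],
  [[0,0,0],[0,0,8.5],1],
  [[0,0,0],[0,0,10],1],
  [[0,0,0],[0,0,10.6],1],
  [[0,0,0],[0,0,11.1],1],
  [[0,0,0],[0,0,11.5],1],
  [[0,0,0],[0,0,11.8],1],
  [[0,0,0],[0,0,11.9],1],
  [[0,0,0],[0,0,11.9],1],
])

```text
time: 3.95
ee_pos: [0.566, -0.0662, 0.0937]
ee_rot: [0.753, -0.658, 0.0, -0.0]
contact_force: [-4.0, 0.1, 7.2]
gripper_width: 0.007
gripper_force: 3.8
```

```bash
python3 - <<'E'
from h import *
s=observe();sc=camera("scene");w=camera("wrist")
a=cv2.resize(sc[200:290,230:340,::-1],(587,480));b=cv2.resize(w[:300,180:440,::-1],None,fx=.8,fy=1.6)
cv2.imwrite("pics/s2.png",np.hstack([a,b]));print(s["contact_force"],s["ft_torque"],s["ee_pos"])
E
```

```text
[-3.98304817  0.08396321  7.17040048] [ 0.12767316  1.85207969 -0.02082709] [ 0.56602033 -0.06619602  0.09372451]
```

View pics/s2.png

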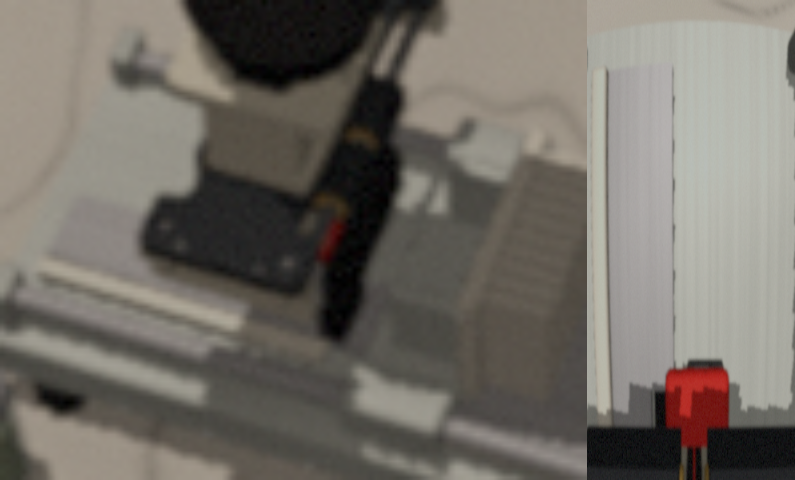

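The cap is under the closed fingers and pressed; the handle stands just ahead and nothing else is touched. I'll press a little deeper and slide.

Call:
move_arm([
  [[0,0,0],[0,0,0.2],1],
  [[0,0,0],[-0.4,0,0.25],1],
  [[0,0,0],[-0.8,0,0.25],1],
  [[0,0,0],[-1.1,0,0.25],1],
  [[0,0,0],[-1.4,0,0.25],1],
  [[0,0,0],[-1.7,0,0.25],1],
  [[0,0,0],[-2.0,0,0.25],1],
  [[0,0,0],[-2.3,0,0.25],1],
  [[0,0,0],[-2.5,0,0.25],1],
  [[0,0,0],[-2.5,0,0.25],1],
])

```text
time: 5.3
ee_pos: [0.5639, -0.0414, 0.0911]
ee_rot: [0.753, -0.658, 0.001, -0.001]
contact_force: [2.2, -4.5, 2.5]
gripper_width: 0.006
gripper_force: 2.1
```

Call:
move_arm([
  [[0,0,0],[-1,0,0],1],
  [[0,0,0],[-2.2,0,0],1],
  [[0,0,0],[-3.5,0,0],1],
  [[0,0,0],[-4.8,0,0],1],
  [[0,0,0],[-6.1,0,0],1],
  [[0,0,0],[-7.4,0,0],1],
  [[0,0,0],[-8.6,0,0],1],
  [[0,0,0],[-9.6,0,0],1],
  [[0,0,0],[-10.4,0,0],1],
  [[0,0,0],[-10.4,0,0],1],
])

```text
time: 6.55
ee_pos: [0.5482, 0.0624, 0.0897]
ee_rot: [0.753, -0.658, -0.0, 0.0]
contact_force: [0.1, -0.2, -0.3]
gripper_width: 0.003
gripper_force: 0.0
```

Call:
move_arm([
  [[0,0,0],[-0.1,0,0],1],
  [[0,0,0],[-0.2,0,0],1],
  [[0,0,0],[-0.3,0,0],1],
  [[0,0,0],[-0.4,0,0],1],
  [[0,0,0],[-0.5,0,0],1],
  [[0,0,0],[-0.6,0,0],1],
  [[0,0,0],[-0.7,0,0],1],
  [[0,0,0],[-0.8,0,0],1],
  [[0,0,0],[-0.8,0,0],1],
  [[0,0,0],[-0.8,0,0],1],
])

```text
time: 7.8
ee_pos: [0.5478, 0.0654, 0.0899]
ee_rot: [0.753, -0.658, 0.001, 0.002]
contact_force: [10.0, -25.9, -4.5]
gripper_width: 0.003
gripper_force: 13.2
```

Call:
move_arm([
  [[0,0,0],[0.4,0,0],1],
  [[0,0,0],[1.5,0,0],1],
  [[0,0,0],[2.5,0,0],1],
  [[0,0,0],[3,0,-2],1],
  [[0,0,0],[3,0,-6],1],
  [[0,0,0],[3,0,-11],1],
  [[0,0,0],[3,0,-17],1],
  [[0,0,0],[5,0,-20],1],
  [[0,0,0],[7,0,-20],1],
  [[0,0,0],[7,0,-20],1],
])

```text
time: 9.05
ee_pos: [0.5567, -0.0008, 0.2895]
ee_rot: [0.752, -0.659, -0.0, 0.0]
contact_force: [-0.7, -0.2, -1.4]
gripper_width: 0.005
gripper_force: 0.0
```

```bash
python3 - <<'E'
from h import *
s=observe();sc=camera("scene");w=camera("wrist");t=camera("top")
cv2.imwrite("pics/w3.png",w[:,:,::-1])
a=cv2.resize(sc[190:320,220:420,::-1],(780,507));cv2.imwrite("pics/s3.png",a)
print(s["time"],s["contact_force"],s["ee_pos"])
c=get_calibration("scene")
for p,q in blobs(redmask(sc))[0]: print(p,q)
cb=get_calibration("wrist")
for p,q in blobs(redmask(w))[0]: print("w",p,q,onz(cb,p,.094,True).round(4))
E
```

```text
9.05 [-0.72825149 -0.19427998 -1.41726158] [ 0.55668959 -0.00079308  0.28950027]
[393.6 230.9] [380 221  25  22 254]
[284.7 238.8] [276 232  18  15 178]
[359.8 336.3] [346 322  29  28 520]
[594.4 439. ] [ 546  383   94   97 7119]
w [314.3 140. ] [ 296  118   37   46 1634] [ 0.5669 -0.0738  0.094 ]
w [162.5 353.3] [161 345   4  16  38] [0.7073 0.1723 0.094 ]
```

View pics/s3.png

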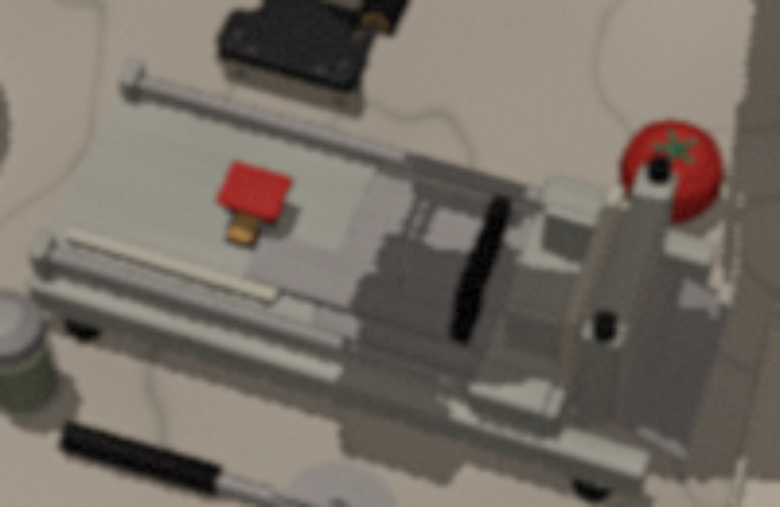

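View pics/w3.png

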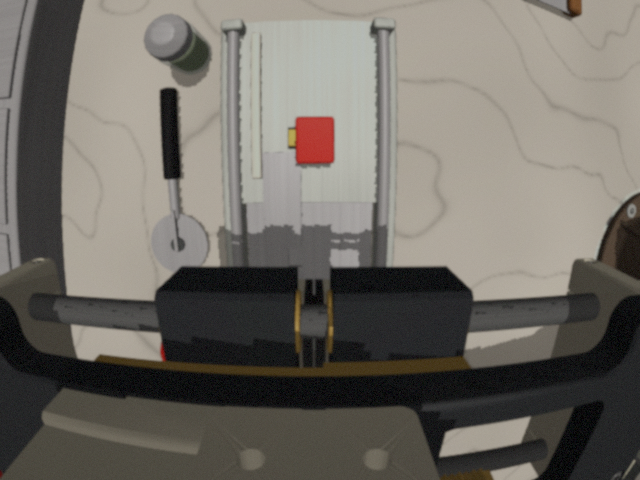

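The plunger is up again (cap at (284.7, 238.8), as at the start) and the pusher's plate is in the blade frame. I'll measure the handle's travel to check it is fully home.

```bash
python3 - <<'E'
from h import *
c=get_calibration("scene");a=cv2.imread("pics/scene0.png")[:,:,::-1];b=camera("scene")
P=[]
for im,(x0,x1) in((a,(285,312)),(b,(328,358))):
    m=(im.max(2)<45).astype(np.uint8)[222:282,x0:x1]
    B=max(blobs(m)[0],key=lambda t:t[1][4]);q=B[0]+[x0,222];p=onz(c,q,.1)[:2];P.append(p);print(q,B[1],p.round(4))
print("travel",np.dot(P[1]-P[0],[-.134,.991]).round(4))
E
```

```text
[296.8 245.6] [  5   5  15  37 236] [ 0.5755 -0.0334]
[342.3 259.2] [  7  18  16  38 232] [0.559  0.0868]
travel 0.1213
```

Travel measures 0.121 m against the stop's 0.122 m, so the pusher is home within measuring error, and the hand is clear.

```bash
python3 -c "
from cell import *
print(hand_in())"
```

```text
the job is handed in; nothing more can be done
None
```

The pusher is home between the blades (measured travel 0.121 m of 0.122 m, pushed up against its stop), the plunger has sprung up behind it, the hand is clear, and the job is handed in.

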